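# Find the iron-weighted press plate by hefting and set it on the mould

### The arm

A 6-joint arm with a two-finger parallel gripper is mounted at the origin on the work surface. World frame = base frame: x ahead of the robot, y to its left, z up, the work surface at z = 0. Lengths are in m, angles in rad, forces in N, time in s.
With the tool pointing down it reaches from about 0.275 to 0.975 m from the base axis. Payload 8.4 kg.
Tool frame: the origin (TCP) lies on the centre line of the jaws, within the pads' length; the fingertips stand 11 mm ahead of it and the grasp point (between the pads) lies 8 mm behind it; z points along the fingers, y is the line along which they close (so a half turn about z gives the same grasp; the last joint's range is limited). The gripper opens to 92 mm and grips with 3 to 60 N. Pads are 20 mm wide; open, the fingers measure 128 mm over their backs; the gripper's body (75 mm by 189 mm) begins 69 mm behind the grasp point.
Start: joints at [-1.151, 0.353, 1.633, -0, 1.155, -0.002], TCP at [0.256, -0.57, 0.226] pointing down, gripper open.
Joint ranges: [-2.63, 2.63], [-0.92, 2.1], [0.06, 2.66], [-1.3, 4.44], [0, 2.69], [-3.02, 3.02]. Speed limits (rad/s): [2.22, 2.22, 2.79, 3.14, 3.14, 3.14].

### API

Orientations are given as [roll, pitch, yaw] about the fixed x, y, z axes, in that order (R = Rz(yaw) Ry(pitch) Rx(roll)).
In Python, from workcell import monitor, capture, ticket gives the robot as it stands.
- The arm moves only by the tool step_arm, never from a script. Its argument "rows" is a list of rows, each an object of numbers: "dx", "dy", "dz": the shift along the world's x, y, z in m; "spin": the turn about the world's z in degrees; "claw": the opening, from 0 (shut) to 1 (fully open). A call has 1 to 12 rows; each row is the pose to reach, as a shift and turn from the pose commanded when the call began; what a row does not reach only later rows make up. A row lasts 1/10 s, in which the tool goes at most 50 mm and 8.59 degrees, less where a joint would pass 70% of its speed; a pose out of reach is approached as far as the arm can. A call with a gripper value outside its range is refused whole. The fingers move at their own pace and stop on an object; the grip force is fixed at half the most. Time passes only in rows, so rows that repeat a pose let the fingers close. It gives the time, the measured TCP pose, the force, the opening and the grip force at its end, in the units of the state.
- monitor.state(): the state, without advancing time (a new reading comes with each control period).
- capture(name): name is "scene" or "side" or "wrist"; returns a dict with "image" (480x640x3 uint8, red, green, blue), "vertical_fov" (degrees; the focal length in pixels is half the picture's height over the tangent of half this angle, whatever the lens; pixels are square), "cx", "cy" (the principal point, pixels), "R" (3x3) and "t" (3): a world point X has camera coordinates R X + t. Camera axes: x right, y down, z forward; pixel columns grow to the right and rows downward; lengths in m; the calibration is good to about 2 mm. A picture is of the moment at which its call begins. There is no depth.
- ticket.finish_job(): hands the job in; it is judged then, once.
The state is a dict: "time_s": time; "q": joint angles; "joint_velocities": joint speeds; "joint_torque": joint torques, N m; "position": TCP position; "orientation": TCP orientation; "contact_force": force on the tool from outside, world axes, zero at the start; "torque": the same for the moment, N m; "opening": opening from 0.0 (shut) to 1.0 (fully open); "finger_force": force on a finger pad.
Only numpy, scipy, OpenCV 4.12 (cv2) and the standard library are available. Lean on these libraries where they do the work, as an engineer would, in place of code of your own. Each camera call takes 0.05 s, during which the arm holds its last target. There are 200 camera calls.

### The job

Three identical closed wooden cases each hold a press plate for the small tile mould, but only one plate carries the iron weight. Tip the cases up a little by their handles to feel which is the heavy one, swing open the lid of that case only, lift out its plate and lower it level and gently over the mould's two guide pins until it lies flush on the frame. Leave the other two cases shut, all three standing flat on the bench, and leave the tin, the trowel and the tiles alone.

Things in the scene. Friction and masses are not known exactly. Their poses are not given: they have to be found in the camera images.
- case_a: one of three identical loose wooden cases, 100 deep (x) x 148 wide (y) x 68 high to the rim, walls 8, floor 6; origin under its middle, z up, -x is its front with the handle. Case with its plate weighs about 0.57 kg, the heavy one about 0.93 kg, centred over the middle; the letters a, b, c say nothing about which
- case_a_handle (a point): middle of that case's steel bow handle: a round bar 8 thick and 84 long along the case's y, its centre line 40 in front of the front wall, 70 above the bench; it can be pinched from above to tip the case up on its rear edge. Axes as the case
- lid_a (a joint): that case's swivel lid, a 6 thick board the size of the case, turning flat about an upright screw in the rear right corner of the case (seen from the handle side; case x +45, y -69): 0 shut, up to 1.9 rad fully open; seen from above it turns clockwise, so that it ends up behind the case. Stays where it is left (friction about 0.07 N m); from 1.75 rad the case is clear
- cleat_a (a point): middle of the thumb cleat glued on that lid: a wooden bar 56 long, 14 thick, standing 16 above the lid's top face (which is 75 above the bench), this point 83 above the bench; it points at the screw, 91 away from it, and turns with the lid; with the lid shut it is at case x 0, y +10. Frame parallel to the case when shut
- plate_a: press plate in the case of the same letter: aluminium, 76 (x) x 120 (y) x 8, two 14 mm holes at y -46 and +46; origin under its middle, z up. It lies on the case floor, long side along the case's, up to 6 mm play. A loose weight ring (66 across, 20 high) lies on it round its post. All look alike; one ring is iron (0.42 kg), two are plastic (0.06 kg); the plate is 0.24 kg
- grip_a (a point): middle of the wooden crossbar on top of that plate's post, by which it is lifted: 60 long along the plate's y, 14 thick (x) and 14 high, 50 above the plate's underside (56 above the bench in the case), its underside 15 above the weight ring; axes as the plate
- case_b: one of three identical loose wooden cases, 100 deep (x) x 148 wide (y) x 68 high to the rim, walls 8, floor 6; origin under its middle, z up, -x is its front with the handle. Case with its plate weighs about 0.57 kg, the heavy one about 0.93 kg, centred over the middle; the letters a, b, c say nothing about which
- case_b_handle (a point): middle of that case's steel bow handle: a round bar 8 thick and 84 long along the case's y, its centre line 40 in front of the front wall, 70 above the bench; it can be pinched from above to tip the case up on its rear edge. Axes as the case
- lid_b (a joint): that case's swivel lid, a 6 thick board the size of the case, turning flat about an upright screw in the rear right corner of the case (seen from the handle side; case x +45, y -69): 0 shut, up to 1.9 rad fully open; seen from above it turns clockwise, so that it ends up behind the case. Stays where it is left (friction about 0.07 N m); from 1.75 rad the case is clear
- cleat_b (a point): middle of the thumb cleat glued on that lid: a wooden bar 56 long, 14 thick, standing 16 above the lid's top face (which is 75 above the bench), this point 83 above the bench; it points at the screw, 91 away from it, and turns with the lid; with the lid shut it is at case x 0, y +10. Frame parallel to the case when shut
- plate_b: press plate in the case of the same letter: aluminium, 76 (x) x 120 (y) x 8, two 14 mm holes at y -46 and +46; origin under its middle, z up. It lies on the case floor, long side along the case's, up to 6 mm play. A loose weight ring (66 across, 20 high) lies on it round its post. All look alike; one ring is iron (0.42 kg), two are plastic (0.06 kg); the plate is 0.24 kg
- grip_b (a point): middle of the wooden crossbar on top of that plate's post, by which it is lifted: 60 long along the plate's y, 14 thick (x) and 14 high, 50 above the plate's underside (56 above the bench in the case), its underside 15 above the weight ring; axes as the plate
- case_c: one of three identical loose wooden cases, 100 deep (x) x 148 wide (y) x 68 high to the rim, walls 8, floor 6; origin under its middle, z up, -x is its front with the handle. Case with its plate weighs about 0.57 kg, the heavy one about 0.93 kg, centred over the middle; the letters a, b, c say nothing about which
- case_c_handle (a point): middle of that case's steel bow handle: a round bar 8 thick and 84 long along the case's y, its centre line 40 in front of the front wall, 70 above the bench; it can be pinched from above to tip the case up on its rear edge. Axes as the case
- lid_c (a joint): that case's swivel lid, a 6 thick board the size of the case, turning flat about an upright screw in the rear right corner of the case (seen from the handle side; case x +45, y -69): 0 shut, up to 1.9 rad fully open; seen from above it turns clockwise, so that it ends up behind the case. Stays where it is left (friction about 0.07 N m); from 1.75 rad the case is clear
- cleat_c (a point): middle of the thumb cleat glued on that lid: a wooden bar 56 long, 14 thick, standing 16 above the lid's top face (which is 75 above the bench), this point 83 above the bench; it points at the screw, 91 away from it, and turns with the lid; with the lid shut it is at case x 0, y +10. Frame parallel to the case when shut
- plate_c: press plate in the case of the same letter: aluminium, 76 (x) x 120 (y) x 8, two 14 mm holes at y -46 and +46; origin under its middle, z up. It lies on the case floor, long side along the case's, up to 6 mm play. A loose weight ring (66 across, 20 high) lies on it round its post. All look alike; one ring is iron (0.42 kg), two are plastic (0.06 kg); the plate is 0.24 kg
- grip_c (a point): middle of the wooden crossbar on top of that plate's post, by which it is lifted: 60 long along the plate's y, 14 thick (x) and 14 high, 50 above the plate's underside (56 above the bench in the case), its underside 15 above the weight ring; axes as the plate
- mould: the bottom half of a small hand mould, fixed to the bench: grey foot 112 (x) x 168 (y) x 16, dark frame 80 x 122 on it up to 40 above the bench with a tile in it, and two steel guide pins; origin under its middle
- mould_seat (a point): middle of the frame's flat top, 40 above the bench, where the plate must lie. The guide pins stand at y -46 and +46 of this frame, 10 in diameter, 36 tall above it, the top 6 tapered to 4; the plate fits either way round
- tin: pigment tin, 76 across, 104 high; leave alone
- trowel: gauging trowel lying on the bench, blade 138 x 75, handle 26 thick at 34 high behind it, 260 long in all; origin at the rear of the blade; leave alone
- tiles: two finished cement tiles one on the other, 100 x 100 x 28 together; leave alone

How it is judged:
By the outcome, as a careful person would: the job done as asked, in the order asked, and still so for the second after the job is handed in, with the robot touching nothing.
It also fails if it takes over 72 s, if anything falls off the work surface, if the arm or the gripper's body presses on something with over 40 N, if the wrist force passes 120 N, or if a joint passes its speed limit or range.

## Working session

There is one attempt and no reset: what is moved stays moved. The work goes in short steps, Python scripts to look and compute and a tool call to move; the robot and the scene stay as the last step left them, time stands still between calls to the robot, and variables do not carry over. Pictures are saved under pics/ and viewed, at most 10 in all, crops included, and the job is handed in when it is done.

Besides the shell and the picture viewer there is one more tool, called after "Emit:" as name(argument=value, ...), one argument or row to a line, values as JSON. step_arm: Moves the arm, as the interface text tells. Its arguments: {"type":"object","properties":{"rows":{"type":"array"}},"required":["rows"]}

```bash
mkdir -p pics
cat > h.py <<'E'
import numpy as np, cv2
from workcell import monitor, capture, ticket
def snap(cam,fn):
    c=capture(cam); cv2.imwrite('pics/'+fn+'.png',c['image'][:,:,::-1])
    np.savez('pics/'+fn+'.npz',**{k:np.array(v) for k,v in c.items()}); return c
def load(fn): return dict(np.load('pics/'+fn+'.npz'))
def ray(c,u,v,z):
    f=c['image'].shape[0]/2/np.tan(np.radians(float(c['vertical_fov']))/2)
    d=np.array([(u-c['cx'])/f,(v-c['cy'])/f,1.]); R=np.array(c['R']);t=np.array(c['t'])
    o=-R.T@t; d=R.T@d; return o+d*(z-o[2])/d[2]
def proj(c,X):
    f=c['image'].shape[0]/2/np.tan(np.radians(float(c['vertical_fov']))/2)
    p=np.array(c['R'])@np.array(X)+np.array(c['t']); return np.array([c['cx']+f*p[0]/p[2],c['cy']+f*p[1]/p[2]])
E
python3 - <<'E'
from h import *
for n in('scene','side'):
    c=snap(n,n+'0'); print(n,-np.array(c['R']).T@c['t'],c['vertical_fov'],c['cx'],c['cy'])
print(monitor.state())
E
```

```text
scene [ 1.57657484 -0.57935035  1.13275001] 45.96345017145999 322.2328716112344 232.72288147023866
side [-0.10368499  0.86302196  0.77409417] 54.60250460166644 323.22341064255346 248.68300327758945
{'time_s': 0.1, 'q': array([-1.15140980e+00,  3.53595321e-01,  1.63403427e+00,  1.91025448e-05,
        1.15519422e+00, -2.41938603e-03]), 'joint_velocities': array([ 1.96037242e-03, -1.42953263e-03, -3.48641393e-03, -4.66185106e-05,
       -8.91651820e-04, -7.25484804e-04]), 'joint_torque': array([-2.93725396e-03, -5.94905448e+01, -3.34931588e+01,  6.96457992e-02,
        1.83722324e-02, -3.85405747e-05]), 'position': array([ 0.25570463, -0.56983984,  0.2249394 ]), 'orientation': array([-3.14036155e+00, -2.04454765e-05,  4.21798174e-01]), 'contact_force': array([0.79457376, 1.17164195, 0.78307391]), 'torque': array([-0.01122391,  0.04820752, -0.01027616]), 'finger_force': 0.0, 'opening': 0.9979363449551056}
```

View pics/scene0.png

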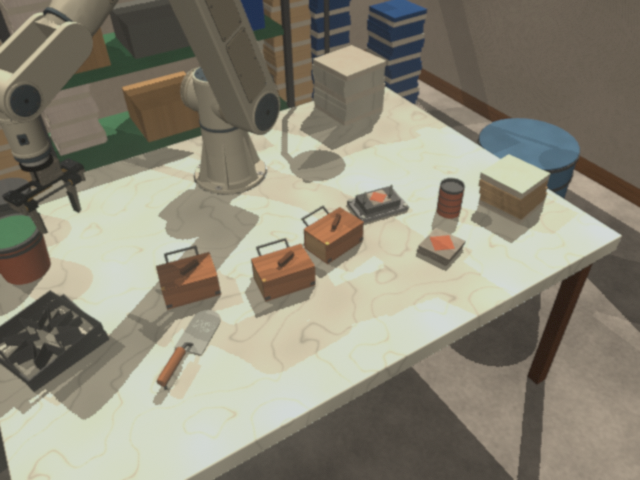

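View pics/side0.png

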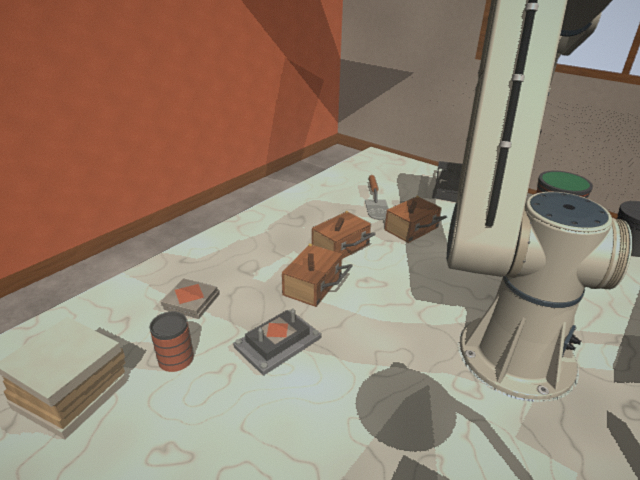

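The scene view shows three cases with their handles towards the robot, at about (188,278), (283,268) and (333,235), and the mould at (378,203). I'll enlarge for pixel picking.

Run:
```python
from h import *
a=cv2.imread('pics/scene0.png')[175:315,145:425]; b=cv2.imread('pics/side0.png')[185:385,225:465]
a=cv2.resize(a,None,fx=2.85,fy=2.85,interpolation=cv2.INTER_CUBIC)  # 798x399
cv2.imwrite('pics/ca.png',a)
```

```text
(no output)
```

View pics/ca.png

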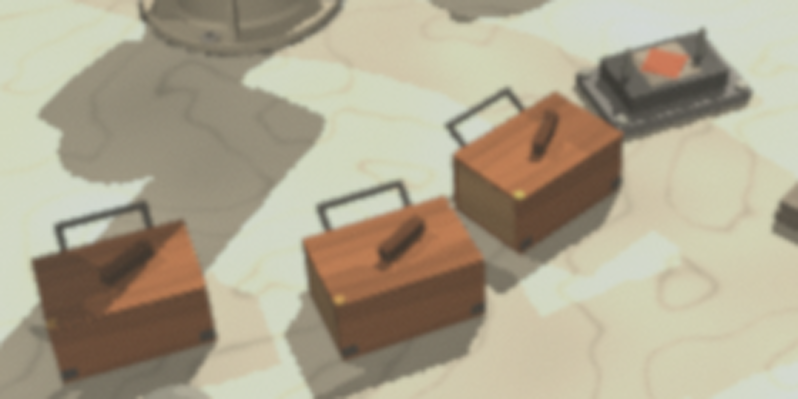

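```bash
cat > fit.py <<'E'
from h import *
from scipy.optimize import least_squares
def fit(c,model,px,x0,n=3):
    def r(p):
        C,S=np.cos(p[2]),np.sin(p[2])
        return np.concatenate([proj(c,[p[0]+C*m[0]-S*m[1],p[1]+S*m[0]+C*m[1],m[2]])-q for m,q in zip(model,px)])
    s=least_squares(r,x0,loss='soft_l1'); return s.x,np.abs(s.fun).max()
E
python3 - <<'E'
from fit import *
c=load('scene0'); f=lambda L:[np.array([145+x/2.85,175+y/2.85]) for x,y in L]
H=.042
M=[(-.05,-.074,.075),(-.05,.074,.075),(.05,.074,.075),(.05,-.074,.075),(-.09,-H,.07),(-.09,H,.07)]
for L in ([(33,260),(185,222),(213,288),(50,328),(57,226),(147,204)],
          [(305,240),(447,198),(485,265),(333,307),(320,208),(404,184)],
          [(455,153),(557,93),(622,140),(518,203),(448,126),(510,91)]):
    P=f(L); g=ray(c,*np.mean(P[:4],0),.075); x,e=fit(c,M,P,[g[0],g[1],0]); C,S=np.cos(x[2]),np.sin(x[2])
    w=lambda a,b:np.round([x[0]+C*a-S*b,x[1]+S*a+C*b],3)
    print(x[:2].round(3),np.degrees(x[2]).round(1),e,'handle',w(-.09,0),'cleat',w(0,.01))
g=[ray(c,*p,.016) for p in f([(577,85),(750,93),(620,133)])]; print(g)
print((g[0]+g[1])/2)
E
```

```text
[ 0.46  -0.328] -10.8 1.2547907812189862 handle [ 0.371 -0.311] cleat [ 0.462 -0.318]
[ 0.574 -0.099] -10.1 0.9359908124521894 handle [ 0.485 -0.084] cleat [ 0.576 -0.089]
[0.519 0.1  ] 9.7 1.4603972259311604 handle [0.43  0.085] cleat [0.517 0.11 ]
[array([0.3952718 , 0.23245118, 0.016     ]), array([0.51305339, 0.3852554 , 0.016     ]), array([0.49094102, 0.22411909, 0.016     ])]
[0.4541626  0.30885329 0.016     ]
```

Emit:
step_arm(
  rows=[
    {"dx":0.115,"dy":0.259,"dz":-0.03,"spin":55,"claw":0.3},
    {"dx":0.115,"dy":0.259,"dz":-0.03,"spin":55,"claw":0.3},
    {"dx":0.115,"dy":0.259,"dz":-0.03,"spin":55,"claw":0.3},
    {"dx":0.115,"dy":0.259,"dz":-0.03,"spin":55,"claw":0.3},
    {"dx":0.115,"dy":0.259,"dz":-0.03,"spin":55,"claw":0.3},
    {"dx":0.115,"dy":0.259,"dz":-0.03,"spin":55,"claw":0.3},
    {"dx":0.115,"dy":0.259,"dz":-0.03,"spin":55,"claw":0.3},
    {"dx":0.115,"dy":0.259,"dz":-0.03,"spin":55,"claw":0.3},
    {"dx":0.115,"dy":0.259,"dz":-0.03,"spin":55,"claw":0.3},
    {"dx":0.115,"dy":0.259,"dz":-0.03,"spin":55,"claw":0.3},
  ],
)

```text
time_s: 1.1
position: [0.3707, -0.3118, 0.1956]
orientation: [-3.142, 0.0, 1.379]
contact_force: [0.2, 0.3, 0.9]
opening: 0.302
finger_force: 0.0
```

Run:
```python
from h import *
c=snap('wrist','w1'); s=monitor.state(); print(s['position'],np.degrees(s['orientation']),s['contact_force'],s['q'],c['vertical_fov'],-np.array(c['R']).T@c['t'])
```

```text
[ 0.37060229 -0.311862    0.19553529] [-1.79995684e+02  1.11875100e-03  7.90284933e+01] [0.20160787 0.89238302 0.52293893] [-7.02597033e-01  1.68140951e-01  1.95757286e+00 -6.33843733e-05
  1.01593499e+00 -5.11074722e-01] 65.03422460727107 [ 0.38587285 -0.23981259  0.35521793]
```

View pics/w1.png

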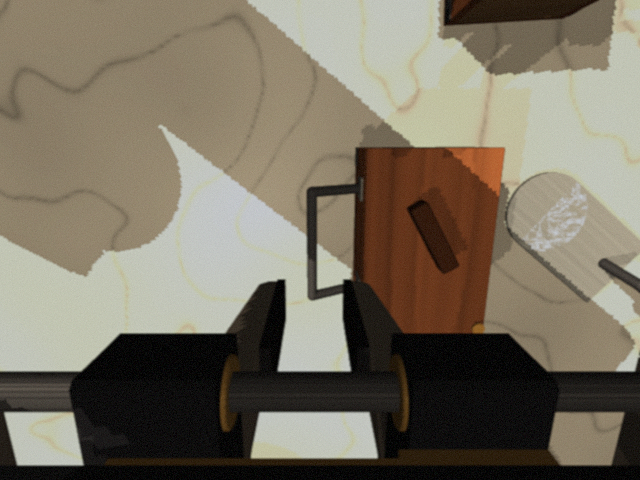

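Handle bar runs from (312,190) to (314,296), and the lid's left edge from (356,148) to (505,148).

Run:
```python
from fit import *
c=load('w1')
M=[(-.05,.074,.075),(.05,.074,.075),(-.09,.040,.07),(-.09,-.040,.07)]
x,e=fit(c,M,[(356,148),(505,148),(312,191),(314,295)],[.46,-.328,-.19]);C,S=np.cos(x[2]),np.sin(x[2])
w=lambda a,b:np.round([x[0]+C*a-S*b,x[1]+S*a+C*b],3)
print(x,np.degrees(x[2]),e,w(-.09,0),w(-.09,.0))
print(ray(c,312,191,.07),ray(c,314,295,.07))
```

```text
[ 0.45824672 -0.33195472 -0.17923123] -10.269192857684805 10.235098050947386 [ 0.37  -0.316] [ 0.37  -0.316]
[ 0.37785559 -0.27331175  0.07      ] [ 0.36330044 -0.35641708  0.07      ]
```

Emit:
step_arm(
  rows=[
    {"dx":0,"dy":-0.003,"dz":-0.05,"spin":1,"claw":0.3},
    {"dx":0,"dy":-0.003,"dz":-0.1,"spin":1,"claw":0.3},
    {"dx":0,"dy":-0.003,"dz":-0.134,"spin":1,"claw":0.3},
    {"dx":0,"dy":-0.003,"dz":-0.134,"spin":1,"claw":0.3},
    {"dx":0,"dy":-0.003,"dz":-0.134,"spin":1,"claw":0},
    {"dx":0,"dy":-0.003,"dz":-0.134,"spin":1,"claw":0},
    {"dx":0,"dy":-0.003,"dz":-0.134,"spin":1,"claw":0},
    {"dx":0,"dy":-0.003,"dz":-0.134,"spin":1,"claw":0},
    {"dx":0,"dy":-0.003,"dz":-0.134,"spin":1,"claw":0},
  ],
)

```text
time_s: 2.05
position: [0.3714, -0.3149, 0.0631]
orientation: [3.14, 0.001, 1.399]
contact_force: [-3.5, -0.7, 9.0]
opening: 0.076
finger_force: 30.0
```

Emit:
step_arm(
  rows=[
    {"dx":0.001,"dy":0,"dz":0.003,"claw":0},
    {"dx":0.003,"dy":0,"dz":0.006,"claw":0},
    {"dx":0.004,"dy":-0.001,"dz":0.009,"claw":0},
    {"dx":0.004,"dy":-0.001,"dz":0.009,"claw":0},
    {"dx":0.004,"dy":-0.001,"dz":0.009,"claw":0},
    {"dx":0.004,"dy":-0.001,"dz":0.009,"claw":0},
  ],
)

```text
invalid input at $.rows[0]: expected keys dx, dy, dz, spin, claw
```

```bash
cat > force.py <<'E'
from h import *
F=[]
for i in range(5): 
    capture('side'); s=monitor.state(); F.append(np.r_[s['contact_force'],s['torque']])
print(np.mean(F,0).round(2),np.std(F,0).round(2),s['position'],s['time_s'],s['joint_torque'].round(2),s['opening'])
E
python3 force.py
```

```text
[-4.24 -0.38  8.97 -0.09  0.63 -0.11] [0.31 0.43 0.43 0.02 0.01 0.01] [ 0.37138954 -0.31496794  0.06309619] 2.3 [  1.52 -45.23 -21.41   0.6   -0.93  -0.1 ] 0.07460349319440679
```

Emit:
step_arm(
  rows=[
    {"dx":0.001,"dy":0,"dz":0.003,"spin":0,"claw":0},
    {"dx":0.003,"dy":0,"dz":0.007,"spin":0,"claw":0},
    {"dx":0.005,"dy":-0.001,"dz":0.01,"spin":0,"claw":0},
    {"dx":0.005,"dy":-0.001,"dz":0.01,"spin":0,"claw":0},
    {"dx":0.005,"dy":-0.001,"dz":0.01,"spin":0,"claw":0},
    {"dx":0.005,"dy":-0.001,"dz":0.01,"spin":0,"claw":0},
  ],
)

```text
time_s: 2.9
position: [0.3758, -0.3152, 0.0714]
orientation: [-3.142, -0.0, 1.399]
contact_force: [-0.8, -0.5, -1.9]
opening: 0.074
finger_force: 30.0
```

```bash
python3 force.py
```

```text
[-0.18 -1.37 -2.71 -0.22  0.06 -0.12] [0.59 0.42 0.72 0.01 0.03 0.03] [ 0.37584112 -0.31521212  0.07145547] 3.15 [  0.48 -50.57 -23.03   0.2    0.17  -0.1 ] 0.07429392322036422
```

Emit:
step_arm(
  rows=[
    {"dx":-0.002,"dy":0,"dz":-0.004,"spin":0,"claw":0},
    {"dx":-0.004,"dy":0.001,"dz":-0.008,"spin":0,"claw":0},
    {"dx":-0.005,"dy":0.001,"dz":-0.009,"spin":0,"claw":0},
    {"dx":-0.005,"dy":0.001,"dz":-0.009,"spin":0,"claw":0.3},
    {"dx":-0.005,"dy":0.001,"dz":-0.009,"spin":0,"claw":0.3},
    {"dx":-0.005,"dy":0.001,"dz":-0.009,"spin":0,"claw":0.3},
    {"dx":-0.005,"dy":0.001,"dz":0.02,"spin":0,"claw":0.3},
    {"dx":-0.005,"dy":0.001,"dz":0.06,"spin":0,"claw":0.3},
    {"dx":-0.005,"dy":0.001,"dz":0.1,"spin":0,"claw":0.3},
  ],
)

```text
time_s: 4.05
position: [0.3704, -0.3138, 0.1724]
orientation: [-3.14, -0.001, 1.399]
contact_force: [-0.2, -0.0, 1.4]
opening: 0.299
finger_force: 0.0
```

Emit:
step_arm(
  rows=[
    {"dx":0.114,"dy":0.231,"dz":0.025,"spin":0,"claw":0.3},
    {"dx":0.114,"dy":0.231,"dz":0.025,"spin":0,"claw":0.3},
    {"dx":0.114,"dy":0.231,"dz":0.025,"spin":0,"claw":0.3},
    {"dx":0.114,"dy":0.231,"dz":0.025,"spin":0,"claw":0.3},
    {"dx":0.114,"dy":0.231,"dz":0.025,"spin":0,"claw":0.3},
    {"dx":0.114,"dy":0.231,"dz":0.025,"spin":0,"claw":0.3},
    {"dx":0.114,"dy":0.231,"dz":0.025,"spin":0,"claw":0.3},
    {"dx":0.114,"dy":0.231,"dz":0.025,"spin":0,"claw":0.3},
  ],
)

```text
time_s: 4.85
position: [0.4842, -0.0838, 0.1962]
orientation: [-3.141, 0.0, 1.4]
contact_force: [0.2, 0.5, -0.6]
opening: 0.299
finger_force: 0.0
```

```bash
python3 force.py; python3 -c "
from h import *
snap('wrist','w2')"
```

```text
[ 0.06 -0.15  0.21 -0.03 -0.08 -0.02] [0.56 0.33 0.19 0.03 0.03 0.03] [ 0.48435589 -0.08432326  0.19644877] 5.1 [ 1.200e-01 -4.380e+01 -3.047e+01  7.000e-02  2.000e-02 -1.000e-02] 0.2961569767664981
```

View pics/w2.png

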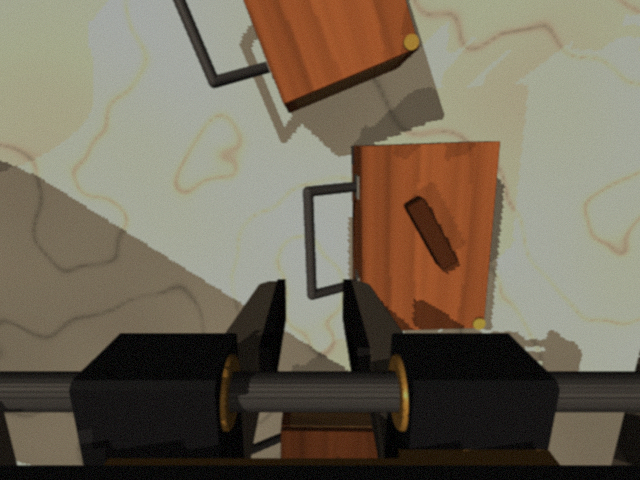

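Handle of the second case runs from (309,191) to (313,294). Third case's near handle corner is at (213,82).

Run:
```python
from h import *
c=load('w2')
a,b=ray(c,309,191,.07),ray(c,313,294,.07);print(a,b,(a+b)/2,np.degrees(np.arctan2(-(a-b)[0],(a-b)[1])),np.linalg.norm(a-b))
a,b=ray(c,213,82,.07),ray(c,180,0,.07);print(a,b,np.degrees(np.arctan2(-(b-a)[0],(b-a)[1])), a+(b-a)/np.linalg.norm(b-a)*.042)
```

```text
[ 0.48857237 -0.04541194  0.07      ] [ 0.4770725  -0.12841325  0.07      ] [ 0.48282243 -0.0869126   0.07      ] -7.8881377507215555 0.08379418069065021
[0.43534432 0.0417276  0.07      ] [0.4258249  0.09517694 0.07      ] 10.098591754787076 [0.42797994 0.08307691 0.07      ]
```

Emit:
step_arm(
  rows=[
    {"dx":-0.001,"dy":-0.003,"dz":-0.05,"spin":2,"claw":0.3},
    {"dx":-0.001,"dy":-0.003,"dz":-0.1,"spin":2,"claw":0.3},
    {"dx":-0.001,"dy":-0.003,"dz":-0.134,"spin":2,"claw":0.3},
    {"dx":-0.001,"dy":-0.003,"dz":-0.134,"spin":2,"claw":0.3},
    {"dx":-0.001,"dy":-0.003,"dz":-0.134,"spin":2,"claw":0},
    {"dx":-0.001,"dy":-0.003,"dz":-0.134,"spin":2,"claw":0},
    {"dx":-0.001,"dy":-0.003,"dz":-0.134,"spin":2,"claw":0},
    {"dx":-0.001,"dy":-0.003,"dz":-0.134,"spin":2,"claw":0},
    {"dx":-0.001,"dy":-0.003,"dz":-0.134,"spin":2,"claw":0},
  ],
)

```text
time_s: 6.05
position: [0.4839, -0.0863, 0.064]
orientation: [3.141, 0.0, 1.434]
contact_force: [-6.2, -0.4, 7.9]
opening: 0.068
finger_force: 30.0
```

Emit:
step_arm(
  rows=[
    {"dx":0.001,"dy":0,"dz":0.003,"spin":0,"claw":0},
    {"dx":0.003,"dy":0,"dz":0.007,"spin":0,"claw":0},
    {"dx":0.005,"dy":-0.001,"dz":0.01,"spin":0,"claw":0},
    {"dx":0.005,"dy":-0.001,"dz":0.01,"spin":0,"claw":0},
    {"dx":0.005,"dy":-0.001,"dz":0.01,"spin":0,"claw":0},
    {"dx":0.005,"dy":-0.001,"dz":0.01,"spin":0,"claw":0},
  ],
)

```text
time_s: 6.65
position: [0.4888, -0.0872, 0.0725]
orientation: [-3.142, 0.0, 1.434]
contact_force: [-1.8, -0.3, -3.1]
opening: 0.07
finger_force: 30.0
```

```bash
python3 force.py
```

```text
[-2.17  0.49 -3.01  0.07  0.35  0.  ] [0.41 0.15 0.43 0.02 0.03 0.02] [ 0.48883372 -0.08717877  0.0724539 ] 6.9 [-5.000e-02 -5.194e+01 -2.518e+01  2.000e-02 -7.100e-01 -1.000e-02] 0.07718783545181646
```

Emit:
step_arm(
  rows=[
    {"dx":-0.001,"dy":0,"dz":0.004,"spin":0,"claw":0},
    {"dx":0.001,"dy":0,"dz":0.006,"spin":0,"claw":0},
    {"dx":0.001,"dy":0,"dz":0.006,"spin":0,"claw":0},
    {"dx":0.001,"dy":0,"dz":0.006,"spin":0,"claw":0},
  ],
)

```text
time_s: 7.3
position: [0.4897, -0.0872, 0.0786]
orientation: [-3.141, 0.0, 1.434]
contact_force: [-2.4, 0.3, -3.7]
opening: 0.074
finger_force: 30.0
```

```bash
sed -i 's/range(5)/range(8)/' force.py; python3 force.py; python3 -c "
from h import *
snap('side','s2')"
```

```text
[-2.83 -0.56 -2.53 -0.08  0.55 -0.  ] [0.38 0.5  0.37 0.01 0.07 0.03] [ 0.48960075 -0.08718246  0.0784906 ] 7.7 [ 4.600e-01 -5.172e+01 -2.652e+01  2.600e-01 -1.230e+00 -2.000e-02] 0.07648871954577818
```

Emit:
step_arm(
  rows=[
    {"dx":-0.003,"dy":0,"dz":-0.006,"spin":0,"claw":0},
    {"dx":-0.005,"dy":0.001,"dz":-0.012,"spin":0,"claw":0},
    {"dx":-0.006,"dy":0.001,"dz":-0.015,"spin":0,"claw":0},
    {"dx":-0.006,"dy":0.001,"dz":-0.015,"spin":0,"claw":0.3},
    {"dx":-0.006,"dy":0.001,"dz":-0.015,"spin":0,"claw":0.3},
    {"dx":-0.006,"dy":0.001,"dz":-0.015,"spin":0,"claw":0.3},
    {"dx":-0.006,"dy":0.001,"dz":0.02,"spin":0,"claw":0.3},
    {"dx":-0.006,"dy":0.001,"dz":0.065,"spin":0,"claw":0.3},
    {"dx":-0.02,"dy":0.04,"dz":0.08,"spin":8,"claw":0.3},
    {"dx":-0.04,"dy":0.08,"dz":0.08,"spin":16,"claw":0.3},
  ],
)

```text
time_s: 8.75
position: [0.4528, -0.007, 0.1615]
orientation: [3.134, 0.001, 1.716]
contact_force: [-0.2, 0.8, 0.0]
opening: 0.302
finger_force: 0.0
```

```bash
python3 -c "
from h import *
s=monitor.state();print(s['position'],np.degrees(s['orientation']))
c=snap('wrist','w3')"
```

```text
[ 0.4528413  -0.00700489  0.16147942] [1.79585349e+02 6.13042651e-02 9.83282185e+01]
```

View pics/w3.png

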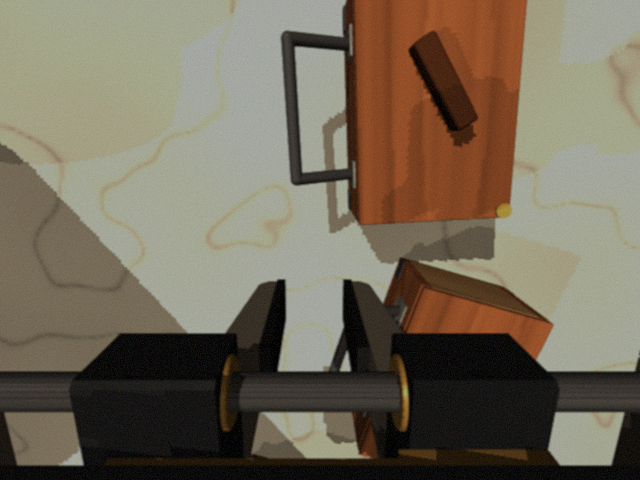

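Third handle runs from (288,37) to (296,180) px.

```bash
python3 -c "
from h import *
c=load('w3')
a,b=ray(c,288,37,.07),ray(c,296,180,.07);print(a,b,(a+b)/2,np.degrees(np.arctan2(-(a-b)[0],(a-b)[1])),np.linalg.norm(a-b))"
```

```text
[0.41988662 0.12475271 0.07      ] [0.43595555 0.04110481 0.07      ] [0.42792108 0.08292876 0.07      ] 10.874165742641413 0.08517735536467519
```

Emit:
step_arm(
  rows=[
    {"dx":-0.011,"dy":0.045,"dz":0,"spin":2.7,"claw":0.3},
    {"dx":-0.022,"dy":0.09,"dz":0,"spin":2.7,"claw":0.3},
    {"dx":-0.022,"dy":0.09,"dz":-0.04,"spin":2.7,"claw":0.3},
    {"dx":-0.022,"dy":0.09,"dz":-0.08,"spin":2.7,"claw":0.3},
    {"dx":-0.022,"dy":0.09,"dz":-0.095,"spin":2.7,"claw":0.3},
    {"dx":-0.022,"dy":0.09,"dz":-0.095,"spin":2.7,"claw":0.3},
    {"dx":-0.022,"dy":0.09,"dz":-0.095,"spin":2.7,"claw":0},
    {"dx":-0.022,"dy":0.09,"dz":-0.095,"spin":2.7,"claw":0},
    {"dx":-0.022,"dy":0.09,"dz":-0.095,"spin":2.7,"claw":0},
    {"dx":-0.022,"dy":0.09,"dz":-0.095,"spin":2.7,"claw":0},
    {"dx":-0.022,"dy":0.09,"dz":-0.095,"spin":2.7,"claw":0},
  ],
)

```text
time_s: 9.9
position: [0.4282, 0.0827, 0.0645]
orientation: [3.141, 0.0, 1.76]
contact_force: [-2.9, -2.1, 6.7]
opening: 0.076
finger_force: 30.0
```

Emit:
step_arm(
  rows=[
    {"dx":0.001,"dy":0,"dz":0.003,"spin":0,"claw":0},
    {"dx":0.003,"dy":0.001,"dz":0.007,"spin":0,"claw":0},
    {"dx":0.005,"dy":0.001,"dz":0.01,"spin":0,"claw":0},
    {"dx":0.005,"dy":0.001,"dz":0.01,"spin":0,"claw":0},
    {"dx":0.005,"dy":0.001,"dz":0.01,"spin":0,"claw":0},
    {"dx":0.005,"dy":0.001,"dz":0.01,"spin":0,"claw":0},
  ],
)

```text
time_s: 10.5
position: [0.4329, 0.0838, 0.0735]
orientation: [3.142, -0.0, 1.76]
contact_force: [0.2, -0.2, -3.1]
opening: 0.074
finger_force: 30.0
```

```bash
python3 force.py
```

```text
[-0.04  0.46 -3.37  0.    0.02  0.04] [0.28 0.38 0.31 0.03 0.03 0.02] [0.43286903 0.08378437 0.0735159 ] 10.9 [-1.100e-01 -4.491e+01 -2.227e+01  3.000e-02 -5.000e-02  3.000e-02] 0.0728411480762015
```

Emit:
step_arm(
  rows=[
    {"dx":-0.003,"dy":0,"dz":-0.005,"spin":0,"claw":0},
    {"dx":-0.005,"dy":-0.001,"dz":-0.01,"spin":0,"claw":0},
    {"dx":-0.005,"dy":-0.001,"dz":-0.01,"spin":0,"claw":0.3},
    {"dx":-0.005,"dy":-0.001,"dz":-0.01,"spin":0,"claw":0.3},
    {"dx":-0.005,"dy":-0.001,"dz":-0.01,"spin":0,"claw":0.3},
    {"dx":-0.005,"dy":-0.001,"dz":0.03,"spin":0,"claw":0.3},
    {"dx":-0.005,"dy":-0.001,"dz":0.08,"spin":0,"claw":0.3},
    {"dx":0.01,"dy":-0.045,"dz":0.08,"spin":-8,"claw":0.3},
    {"dx":0.025,"dy":-0.09,"dz":0.08,"spin":-16,"claw":0.3},
    {"dx":0.045,"dy":-0.14,"dz":0.08,"spin":-18.7,"claw":0.3},
    {"dx":0.049,"dy":-0.17,"dz":0.08,"spin":-18.7,"claw":0.3},
    {"dx":0.049,"dy":-0.17,"dz":0.06,"spin":-18.7,"claw":0.3},
  ],
)

```text
time_s: 12.1
position: [0.4849, -0.0902, 0.1354]
orientation: [3.136, 0.001, 1.431]
contact_force: [-0.1, -0.2, -0.6]
opening: 0.3
finger_force: 0.0
```

```bash
python3 force.py
```

```text
[-0.42 -0.26 -0.19 -0.04 -0.07 -0.02] [0.72 0.54 1.07 0.03 0.04 0.03] [ 0.48222373 -0.08562207  0.13422232] 12.5 [-1.80e-01 -4.58e+01 -2.67e+01  5.00e-02  3.00e-02  0.00e+00] 0.2998785827252938
```

Emit:
step_arm(
  rows=[
    {"dx":0,"dy":0,"dz":-0.04,"spin":0,"claw":0.3},
    {"dx":0,"dy":0,"dz":-0.07,"spin":0,"claw":0.3},
    {"dx":0,"dy":0,"dz":-0.07,"spin":0,"claw":0.3},
    {"dx":0,"dy":0,"dz":-0.07,"spin":0,"claw":0},
    {"dx":0,"dy":0,"dz":-0.07,"spin":0,"claw":0},
    {"dx":0,"dy":0,"dz":-0.07,"spin":0,"claw":0},
    {"dx":0,"dy":0,"dz":-0.07,"spin":0,"claw":0},
    {"dx":0,"dy":0,"dz":-0.07,"spin":0,"claw":0},
  ],
)

```text
time_s: 13.3
position: [0.4832, -0.0864, 0.0651]
orientation: [3.139, -0.0, 1.434]
contact_force: [0.1, 2.0, 7.7]
opening: 0.073
finger_force: 30.0
```

Emit:
step_arm(
  rows=[
    {"dx":0.001,"dy":0,"dz":0.003,"spin":0,"claw":0},
    {"dx":0.002,"dy":0,"dz":0.007,"spin":0,"claw":0},
    {"dx":0.004,"dy":-0.001,"dz":0.01,"spin":0,"claw":0},
    {"dx":0.004,"dy":-0.001,"dz":0.01,"spin":0,"claw":0},
    {"dx":0.004,"dy":-0.001,"dz":0.01,"spin":0,"claw":0},
    {"dx":0.004,"dy":-0.001,"dz":0.01,"spin":0,"claw":0},
  ],
)

```text
time_s: 13.9
position: [0.4852, -0.0871, 0.0733]
orientation: [-3.14, -0.0, 1.434]
contact_force: [-1.9, 0.8, -3.8]
opening: 0.069
finger_force: 30.0
```

```bash
python3 force.py
```

```text
[-2.64  0.6  -2.58  0.06  0.5   0.01] [1.09 0.39 0.47 0.03 0.12 0.03] [ 0.48530022 -0.08715024  0.0734121 ] 14.3 [ 4.000e-02 -5.136e+01 -2.617e+01  9.000e-02 -1.310e+00  1.000e-02] 0.07229630455751
```

Emit:
step_arm(
  rows=[
    {"dx":-0.002,"dy":0,"dz":0,"spin":0,"claw":0},
    {"dx":-0.004,"dy":0.001,"dz":0,"spin":0,"claw":0},
    {"dx":-0.004,"dy":0.001,"dz":0,"spin":0,"claw":0},
  ],
)

```text
time_s: 14.6
position: [0.4824, -0.0863, 0.0738]
orientation: [3.14, 0.0, 1.434]
contact_force: [1.2, -0.9, -5.7]
opening: 0.074
finger_force: 30.0
```

```bash
python3 force.py
```

```text
[ 2.12 -0.39 -5.53 -0.06 -0.34  0.01] [0.66 0.49 0.64 0.02 0.03 0.03] [ 0.48204875 -0.08626757  0.07361646] 15.0 [-0.000e+00 -5.121e+01 -2.273e+01  4.000e-02  6.600e-01 -1.000e-02] 0.075608370688423
```

Emit:
step_arm(
  rows=[
    {"dx":0.003,"dy":0,"dz":0.003,"spin":0,"claw":0},
    {"dx":0.004,"dy":0,"dz":0.006,"spin":0,"claw":0},
    {"dx":0.003,"dy":0,"dz":0.003,"spin":0,"claw":0},
    {"dx":0.002,"dy":0,"dz":0,"spin":0,"claw":0},
    {"dx":0.002,"dy":0,"dz":0,"spin":0,"claw":0},
    {"dx":0.002,"dy":0,"dz":0,"spin":0,"claw":0},
  ],
)

```text
time_s: 15.6
position: [0.483, -0.0861, 0.0732]
orientation: [-3.14, -0.0, 1.434]
contact_force: [-3.9, -0.5, -0.7]
opening: 0.073
finger_force: 30.0
```

```bash
python3 force.py
```

```text
[-4.27  0.33 -1.23  0.05  0.76 -0.01] [0.35 0.33 0.64 0.02 0.03 0.03] [ 0.48382635 -0.08623579  0.07358853] 16.0 [ 1.700e-01 -5.074e+01 -2.651e+01  1.100e-01 -1.600e+00 -2.000e-02] 0.07613564255199405
```

Emit:
step_arm(
  rows=[
    {"dx":-0.002,"dy":0,"dz":-0.005,"spin":0,"claw":0},
    {"dx":-0.004,"dy":0,"dz":-0.01,"spin":0,"claw":0},
    {"dx":-0.004,"dy":0,"dz":-0.01,"spin":0,"claw":0.35},
    {"dx":-0.004,"dy":0,"dz":-0.01,"spin":0,"claw":0.35},
    {"dx":-0.004,"dy":0,"dz":-0.01,"spin":0,"claw":0.35},
    {"dx":-0.004,"dy":0,"dz":0.03,"spin":0,"claw":0.35},
    {"dx":0.01,"dy":-0.04,"dz":0.075,"spin":8,"claw":0.35},
    {"dx":0.02,"dy":-0.08,"dz":0.09,"spin":16,"claw":0.35},
    {"dx":0.02,"dy":-0.08,"dz":0.09,"spin":16,"claw":0.35},
  ],
)

```text
time_s: 16.9
position: [0.5078, -0.1705, 0.1673]
orientation: [3.134, 0.005, 1.718]
contact_force: [1.5, 0.7, 0.4]
opening: 0.352
finger_force: 0.0
```

```bash
python3 -c "
from h import *
c=snap('wrist','w4');s=monitor.state();print(s['position'],np.degrees(s['orientation'][2]),s['time_s'])"
```

```text
[ 0.50622139 -0.168962    0.16558709] 98.0192841841959 16.95
```

View pics/w4.png

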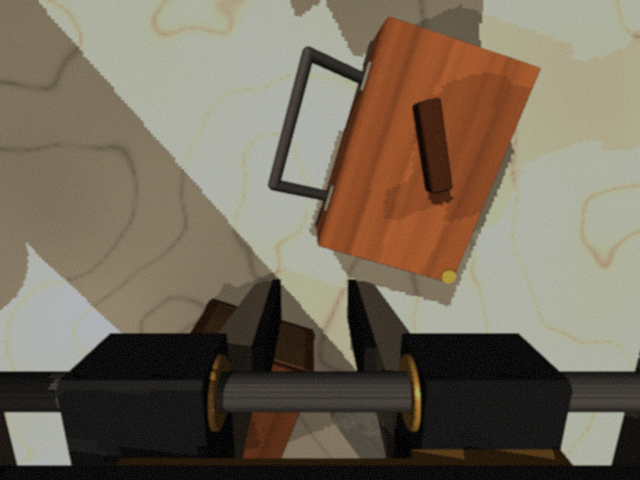

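Case 2 in full view: lid corners (390,18), (540,69), (320,243), screw at (449,277), handle (308,51)–(274,184), cleat centre about (435,143).

Run:
```python
from fit import *
c=load('w4')
M=[(-.05,.074,.075),(.05,.074,.075),(-.05,-.074,.075),(.045,-.069,.077),(-.09,.040,.07),(-.09,-.040,.07),(0,.01,.091)]
x,e=fit(c,M,[(390,18),(540,69),(320,243),(449,277),(308,51),(274,184),(435,143)],[.572,-.099,-.14]);C,S=np.cos(x[2]),np.sin(x[2])
w=lambda a,b:np.array([x[0]+C*a-S*b,x[1]+S*a+C*b])
print(x,np.degrees(x[2]),e)
s=w(.045,-.069);k=w(0,.01);d=k-s;a0=np.degrees(np.arctan2(d[1],d[0]));print('screw',s,'cleat',k,a0,ray(c,435,143,.091),ray(c,449,277,.077))
p=np.array([.506,-.168])
print('to cleat',k-p,'spin',a0-98.0)
for t in range(0,107,7): 
    q=s+.091*np.array([np.cos(np.radians(a0-t)),np.sin(np.radians(a0-t))]); print(t,(q-k).round(4))
```

```text
[ 0.57148404 -0.09924353 -0.1428651 ] -8.18556746000143 5.391733642177286
screw [ 0.60620139 -0.17394765] cleat [ 0.57290784 -0.08934541] 111.48114774694504 [ 0.57162549 -0.08694933  0.091     ] [ 0.60686832 -0.17403133  0.077     ]
to cleat [0.06690784 0.07865459] spin 13.481147746945041
0 [-0.      0.0001]
7 [0.0105 0.0035]
14 [0.0214 0.0056]
21 [0.0325 0.0064]
28 [0.0436 0.0058]
35 [0.0546 0.0039]
42 [0.0652 0.0006]
49 [ 0.0753 -0.0039]
56 [ 0.0849 -0.0096]
63 [ 0.0936 -0.0165]
70 [ 0.1015 -0.0243]
77 [ 0.1083 -0.0331]
84 [ 0.114  -0.0426]
91 [ 0.1185 -0.0528]
98 [ 0.1218 -0.0634]
105 [ 0.1237 -0.0743]
```

Emit:
step_arm(
  rows=[
    {"dx":0.035,"dy":0.038,"dz":-0.02,"spin":8,"claw":0.35},
    {"dx":0.069,"dy":0.077,"dz":-0.04,"spin":13.3,"claw":0.35},
    {"dx":0.069,"dy":0.077,"dz":-0.04,"spin":13.3,"claw":0.35},
    {"dx":0.069,"dy":0.077,"dz":-0.04,"spin":13.3,"claw":0.35},
  ],
)

```text
time_s: 17.35
position: [0.5721, -0.0871, 0.1216]
orientation: [-3.139, -0.002, 1.945]
contact_force: [0.2, -0.1, -0.4]
opening: 0.347
finger_force: 0.0
```

Emit:
step_arm(
  rows=[
    {"dx":0.001,"dy":-0.002,"dz":-0.02,"spin":0,"claw":0.35},
    {"dx":0.001,"dy":-0.002,"dz":-0.032,"spin":0,"claw":0.35},
    {"dx":0.001,"dy":-0.002,"dz":-0.032,"spin":0,"claw":0.22},
    {"dx":0.001,"dy":-0.002,"dz":-0.032,"spin":0,"claw":0.22},
    {"dx":0.006,"dy":0,"dz":-0.032,"spin":-3.5,"claw":0.22},
    {"dx":0.0115,"dy":0.0015,"dz":-0.032,"spin":-7,"claw":0.22},
    {"dx":0.0225,"dy":0.0035,"dz":-0.032,"spin":-14,"claw":0.22},
    {"dx":0.0335,"dy":0.0045,"dz":-0.032,"spin":-21,"claw":0.22},
    {"dx":0.0445,"dy":0.004,"dz":-0.032,"spin":-28,"claw":0.22},
    {"dx":0.0555,"dy":0.002,"dz":-0.032,"spin":-35,"claw":0.22},
  ],
)

```text
time_s: 18.35
position: [0.6287, -0.0875, 0.0926]
orientation: [3.141, 0.0, 1.329]
contact_force: [-0.5, -0.3, -0.1]
opening: 0.22
finger_force: 0.5
```

Emit:
step_arm(
  rows=[
    {"dx":0.0106,"dy":-0.0033,"dz":0,"spin":-7,"claw":0.22},
    {"dx":0.0207,"dy":-0.0078,"dz":0,"spin":-14,"claw":0.22},
    {"dx":0.0303,"dy":-0.0135,"dz":0,"spin":-21,"claw":0.22},
    {"dx":0.039,"dy":-0.0204,"dz":0,"spin":-28,"claw":0.22},
    {"dx":0.0469,"dy":-0.0282,"dz":0,"spin":-35,"claw":0.22},
    {"dx":0.0537,"dy":-0.037,"dz":0,"spin":-42,"claw":0.22},
    {"dx":0.0594,"dy":-0.0465,"dz":0,"spin":-49,"claw":0.22},
    {"dx":0.0639,"dy":-0.0567,"dz":0,"spin":-56,"claw":0.22},
    {"dx":0.0672,"dy":-0.0673,"dz":0,"spin":-63,"claw":0.22},
    {"dx":0.0691,"dy":-0.0782,"dz":0,"spin":-70,"claw":0.22},
    {"dx":0.0692,"dy":-0.0802,"dz":0,"spin":-71,"claw":0.22},
    {"dx":0.0692,"dy":-0.0802,"dz":0,"spin":-71,"claw":0.22},
  ],
)

```text
time_s: 19.55
position: [0.6977, -0.1679, 0.0923]
orientation: [3.141, -0.001, 0.097]
contact_force: [-0.7, 0.5, 0.1]
opening: 0.221
finger_force: 0.0
```

```bash
python3 -c "
from h import *
s=monitor.state();print(s['q'],s['contact_force'])"
```

```text
[-2.38280622e-01  6.23158108e-01  1.51397613e+00  1.66488774e-05
  1.00355593e+00  1.23561960e+00] [-0.67172963  0.52388716  0.087196  ]
```

Emit:
step_arm(
  rows=[
    {"dx":0,"dy":0,"dz":0.03,"spin":0,"claw":0.3},
    {"dx":0,"dy":0,"dz":0.07,"spin":0,"claw":0.3},
    {"dx":-0.14,"dy":-0.03,"dz":0.1,"spin":76.4,"claw":0.3},
    {"dx":-0.14,"dy":-0.03,"dz":0.1,"spin":76.4,"claw":0.3},
    {"dx":-0.14,"dy":-0.03,"dz":0.1,"spin":76.4,"claw":0.3},
    {"dx":-0.14,"dy":-0.03,"dz":0.1,"spin":76.4,"claw":0.3},
    {"dx":-0.14,"dy":-0.03,"dz":0.1,"spin":76.4,"claw":0.3},
    {"dx":-0.14,"dy":-0.03,"dz":0.1,"spin":76.4,"claw":0.3},
    {"dx":-0.14,"dy":-0.03,"dz":0.1,"spin":76.4,"claw":0.3},
    {"dx":-0.14,"dy":-0.03,"dz":0.1,"spin":76.4,"claw":0.3},
    {"dx":-0.14,"dy":-0.03,"dz":0.1,"spin":76.4,"claw":0.3},
    {"dx":-0.14,"dy":-0.03,"dz":0.1,"spin":76.4,"claw":0.3},
  ],
)

```text
time_s: 20.75
position: [0.5575, -0.197, 0.192]
orientation: [3.141, 0.0, 1.434]
contact_force: [0.1, -0.1, -0.5]
opening: 0.299
finger_force: 0.0
```

```bash
python3 -c "
from h import *
c=snap('wrist','w5');s=monitor.state();print(s['position'],np.degrees(s['orientation'][2]),s['time_s'])"
```

```text
[ 0.5575423  -0.19703825  0.19191087] 81.83319846388777 20.8
```

View pics/w5.png

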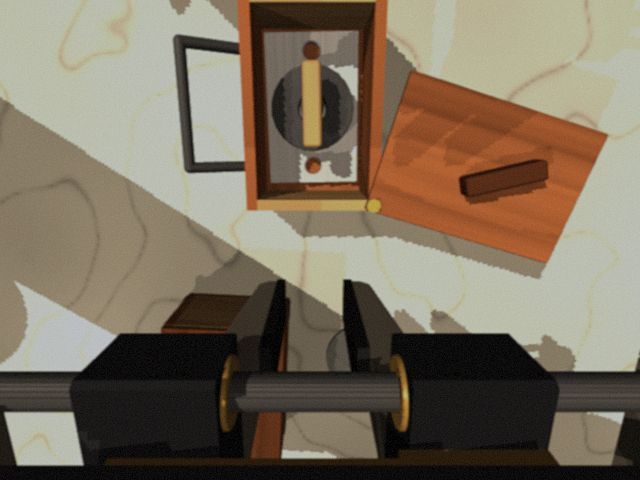

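The lid is open and the case clear; the crossbar runs (311,62)–(312,147), plate holes at (311,51) and (314,166).

```bash
python3 -c "
from h import *
c=load('w5')
a,b=ray(c,311.5,61,.063),ray(c,312,147.5,.063);print(a,b,(a+b)/2,np.degrees(np.arctan2(-(a-b)[0],(a-b)[1])),np.linalg.norm(a-b))
a,b=ray(c,311.5,51,.014),ray(c,313.5,166,.014);print(a,b,(a+b)/2,np.degrees(np.arctan2(-(a-b)[0],(a-b)[1])),np.linalg.norm(a-b))
a=ray(c,462,186,.091);b=ray(c,547,168,.091);print(np.degrees(np.arctan2((b-a)[1],(b-a)[0])))"
```

```text
[ 0.57478292 -0.06841252  0.063     ] [ 0.56702763 -0.1267007   0.063     ] [ 0.57090528 -0.09755661  0.063     ] -7.578739794383354 0.05880184314609003
[ 0.57684136 -0.05152048  0.014     ] [ 0.56587305 -0.14288623  0.014     ] [ 0.57135721 -0.09720336  0.014     ] -6.845507433647466 0.09202176628059422
4.2884522811780625
```

Emit:
step_arm(
  rows=[
    {"dx":0.0135,"dy":0.0495,"dz":0,"spin":1,"claw":0.3},
    {"dx":0.0135,"dy":0.0995,"dz":-0.03,"spin":1,"claw":0.3},
    {"dx":0.0135,"dy":0.0995,"dz":-0.07,"spin":1,"claw":0.3},
    {"dx":0.0135,"dy":0.0995,"dz":-0.1,"spin":1,"claw":0.3},
    {"dx":0.0135,"dy":0.0995,"dz":-0.125,"spin":1,"claw":0.3},
    {"dx":0.0135,"dy":0.0995,"dz":-0.14,"spin":1,"claw":0.3},
    {"dx":0.0135,"dy":0.0995,"dz":-0.14,"spin":1,"claw":0.3},
    {"dx":0.0135,"dy":0.0995,"dz":-0.14,"spin":1,"claw":0},
    {"dx":0.0135,"dy":0.0995,"dz":-0.14,"spin":1,"claw":0},
    {"dx":0.0135,"dy":0.0995,"dz":-0.14,"spin":1,"claw":0},
    {"dx":0.0135,"dy":0.0995,"dz":-0.14,"spin":1,"claw":0},
    {"dx":0.0135,"dy":0.0995,"dz":-0.14,"spin":1,"claw":0},
  ],
)

```text
time_s: 22.0
position: [0.5714, -0.0981, 0.0524]
orientation: [3.141, 0.0, 1.446]
contact_force: [-2.9, -1.0, 6.9]
opening: 0.179
finger_force: 30.0
```

Emit:
step_arm(
  rows=[
    {"dx":0,"dy":0,"dz":0.005,"spin":0,"claw":0},
    {"dx":0,"dy":0,"dz":0.02,"spin":0,"claw":0},
    {"dx":0,"dy":0,"dz":0.04,"spin":0,"claw":0},
    {"dx":0,"dy":0,"dz":0.07,"spin":0,"claw":0},
    {"dx":0,"dy":0,"dz":0.1,"spin":0,"claw":0},
    {"dx":0,"dy":0,"dz":0.14,"spin":0,"claw":0},
    {"dx":0,"dy":0,"dz":0.14,"spin":0,"claw":0},
    {"dx":0,"dy":0,"dz":0.14,"spin":0,"claw":0},
  ],
)

```text
time_s: 22.8
position: [0.5714, -0.098, 0.1925]
orientation: [3.14, 0.0, 1.446]
contact_force: [-0.7, 0.1, -7.9]
opening: 0.178
finger_force: 30.0
```

```bash
python3 force.py
```

```text
[-0.02 -0.   -6.54 -0.03 -0.07 -0.  ] [0.53 0.69 0.41 0.02 0.03 0.03] [ 0.57066176 -0.09784953  0.19065786] 23.2 [ 0.000e+00 -5.867e+01 -3.389e+01  7.000e-02  4.000e-02 -0.000e+00] 0.1810616631852614
```

Emit:
step_arm(
  rows=[
    {"dx":-0.02,"dy":0.045,"dz":0.02,"spin":0,"claw":0},
    {"dx":-0.04,"dy":0.09,"dz":0.04,"spin":0,"claw":0},
    {"dx":-0.06,"dy":0.135,"dz":0.06,"spin":0,"claw":0},
    {"dx":-0.08,"dy":0.18,"dz":0.08,"spin":0,"claw":0},
    {"dx":-0.1,"dy":0.225,"dz":0.1,"spin":0,"claw":0},
    {"dx":-0.11,"dy":0.25,"dz":0.11,"spin":0,"claw":0},
    {"dx":-0.11,"dy":0.25,"dz":0.11,"spin":0,"claw":0},
    {"dx":-0.11,"dy":0.25,"dz":0.11,"spin":0,"claw":0},
    {"dx":-0.11,"dy":0.25,"dz":0.11,"spin":0,"claw":0},
  ],
)

```text
time_s: 24.1
position: [0.4609, 0.1516, 0.301]
orientation: [-3.141, 0.001, 1.446]
contact_force: [0.2, 0.4, -7.3]
opening: 0.178
finger_force: 30.0
```

```bash
python3 -c "
from h import *
c=snap('wrist','w6');s=monitor.state();print(s['position'],np.degrees(s['orientation'][2]),s['time_s'])"
```

```text
[0.46102891 0.15127629 0.3009308 ] 82.82258502923561 24.15
```

View pics/w6.png

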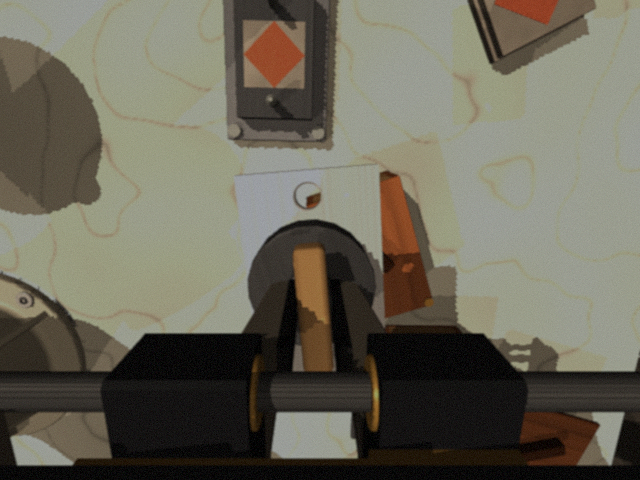

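The near pin's top is at about (271,97) and the far one at the upper edge; the frame's near corners are at (237,117) and (313,118), the red diamond's centre at (274,55), and the plate's hole at (307,195).

Run:
```python
from fit import *
c=load('w6'); im=c['image'].astype(int)
r=(im[:,:,0]-im[:,:,1]>80)&(im[:,:,0]>150); r[110:]=0; r[:,330:]=0
q=np.argwhere(r); print('red',q.mean(0)[::-1],q.min(0),q.max(0),len(q))
rc=q.mean(0)[::-1]
M=[(0,0,.04),(-.04,-.061,.04),(.04,-.061,.04),(0,-.046,.076),(-.056,-.084,.016),(.056,-.084,.016)]
x,e=fit(c,M,[rc,(237,117),(313,118),(270,98),(229,140),(327,142)],[.454,.309,-.08]);print(x,np.degrees(x[2]),e)
C,S=np.cos(x[2]),np.sin(x[2])
for m in M+[(0,.046,.076),(0,.046,.04),(0,-.046,.04)]: print(m,proj(c,[x[0]+C*m[0]-S*m[1],x[1]+S*m[0]+C*m[1],m[2]]).round(1))
s=monitor.state();p=s['position'];y=s['orientation'][2]
h=ray(c,307,195,p[2]-.0384); print('hole',h,'expected',p[:2]+.046*np.array([np.cos(y),np.sin(y)]))
g=cv2.cvtColor(c['image'],cv2.COLOR_RGB2GRAY)
print(g[88:120:2,262:292:2]); print(g[0:20:2,262:296:2])
```

```text
red [281.63888889  50.63888889] [ 30 254] [ 73 297] 36
[ 0.44277933  0.31655631 -0.14568425] -8.34709257585391 6.49402418116108
(0, 0, 0.04) [275.1  54.3]
(-0.04, -0.061, 0.04) [237.7 116.5]
(0.04, -0.061, 0.04) [313.1 118.2]
(0, -0.046, 0.076) [271.6  98.4]
(-0.056, -0.084, 0.016) [228.4 139. ]
(0.056, -0.084, 0.016) [326.8 141.2]
(0, 0.046, 0.076) [270.8 -11.3]
(0, 0.046, 0.04) [274.9   3.2]
(0, -0.046, 0.04) [275.4 102.3]
hole [0.46443059 0.19900235 0.2625308 ] expected [0.46677625 0.19691583]
[[ 67  67  67  72  72  75  68  75  86  81  79  67  64  74  71]
 [ 54  59  57  58  62  58  56  56  60  54  47  52  54  48  47]
 [ 54  56  61  60  53  53  56  60  63  47  51  48  52  44  46]
 [ 58  56  58  73  74  68  61  56  54  49  43  53  56  50  59]
 [ 61  59  73  99  89  74  54  53  52  54  46  49  51  53  54]
 [ 59  61  88 114 127  90  51  48  50  49  46  54  55  52  62]
 [ 61  60  83  99 118  82  40  33  42  51  49  50  54  58  56]
 [ 65  53  68  69  56  45  31  27  25  39  56  60  55  57  55]
 [ 57  57  58  63  44  39  31  17  35  36  50  62  59  63  57]
 [ 56  59  54  56  48  32  23  
[... 251 characters left out ...]
 59  45  39  30  34  31  25  33]
 [ 53  51  52  60  56  52  55  52  59  50  30  34  30  28  29]
 [ 28  30  32  24  33  28  30  34  33  36  19  18  19  14  24]]
[[54 47 51 26 17 25 26 30 41 47 55 52 57 53 50 58 63]
 [55 49 51 34 21 19 23 22 35 47 56 48 55 51 58 56 55]
 [49 55 55 49 28 18 23 24 20 37 50 42 55 50 58 64 59]
 [59 53 52 51 25 15 19 25 23 24 30 50 56 63 54 58 55]
 [45 48 54 54 40 27 16 26 23 26 21 38 46 64 59 59 55]
 [54 51 51 52 51 47 30 22 22 29 22 26 38 59 62 55 59]
 [56 56 53 52 48 53 38 20 26 28 30 29 32 43 56 63 63]
 [49 52 56 50 53 53 46 45 32 30 34 29 24 25 48 58 56]
 [53 50 55 53 48 56 53 62 35 26 19 29 34 37 37 52 60]
 [57 52 50 53 48 57 55 61 45 38 28 30 34 32 33 24 49]]
```

Emit:
step_arm(
  rows=[
    {"dx":-0.007,"dy":0.043,"dz":0,"spin":-1.1,"claw":0},
    {"dx":-0.014,"dy":0.086,"dz":-0.01,"spin":-1.1,"claw":0},
    {"dx":-0.021,"dy":0.128,"dz":-0.04,"spin":-1.1,"claw":0},
    {"dx":-0.021,"dy":0.128,"dz":-0.08,"spin":-1.1,"claw":0},
    {"dx":-0.021,"dy":0.128,"dz":-0.12,"spin":-1.1,"claw":0},
    {"dx":-0.021,"dy":0.128,"dz":-0.15,"spin":-1.1,"claw":0},
    {"dx":-0.021,"dy":0.128,"dz":-0.15,"spin":-1.1,"claw":0},
    {"dx":-0.021,"dy":0.128,"dz":-0.15,"spin":-1.1,"claw":0},
    {"dx":-0.021,"dy":0.128,"dz":-0.15,"spin":-1.1,"claw":0},
  ],
)

```text
time_s: 25.05
position: [0.4416, 0.2804, 0.1533]
orientation: [3.139, -0.002, 1.426]
contact_force: [0.7, 0.6, -6.4]
opening: 0.179
finger_force: 30.0
```

Run:
```python
from fit import *
c=snap('wrist','w7');s=monitor.state();p=s['position'];y=s['orientation'][2];print(p,np.degrees(s['orientation']),s['time_s'])
x=(.4425,.3165,-.1457);C,S=np.cos(x[2]),np.sin(x[2])
for m in [(0,.046,.076),(0,.046,.04),(-.04,.061,.04),(.04,.061,.04),(-.056,.084,.016),(.056,.084,.016)]: print(m,proj(c,[x[0]+C*m[0]-S*m[1],x[1]+S*m[0]+C*m[1],m[2]]).round(1))
e=np.array([np.cos(y),np.sin(y)])
for d in (.046,.06): print('hole/edge',d,proj(c,[*(p[:2]+d*e),p[2]-.0384]))
im=c['image'][20:260,180:420,::-1]; cv2.imwrite('pics/w7c.png',cv2.resize(im,(600,600),interpolation=cv2.INTER_CUBIC))
```

```text
[0.44162002 0.2804452  0.15349118] [ 1.79856927e+02 -1.18610734e-01  8.17208177e+01] 25.1
(0, 0.046, 0.076) [304.5 129.8]
(0, 0.046, 0.04) [305.6 131.7]
(-0.04, 0.061, 0.04) [247.1 108.8]
(0.04, 0.061, 0.04) [363.9 109. ]
(-0.056, 0.084, 0.016) [229.4  78.5]
(0.056, 0.084, 0.016) [382.6  78.7]
hole/edge 0.046 [311.32901369 197.95039014]
hole/edge 0.06 [311.28177829 170.93158495]
```

View pics/w7c.png

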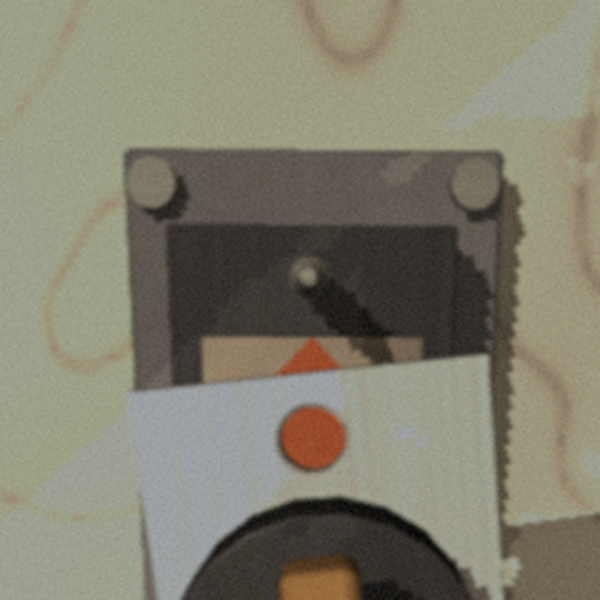

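Pin top at crop (307,272), plate hole at (313,437), plate's front edge from (130,392) to (488,354) – about 6° skew to the frame edge (168,227)–(456,228).

Run:
```python
from fit import *
c=load('w7'); s=monitor.state();p=s['position']; o=lambda x,y:(180+x/2.5,20+y/2.5); zt=p[2]-.0384
P={k:ray(c,*o(*v),zt) for k,v in dict(L=(130,392),R=(488,354),L2=(155,590),R2=(503,600),hole=(313,437)).items()}
d=P['R']-P['L'];print(np.linalg.norm(d),np.degrees(np.arctan2(d[1],d[0])))
for a,b in(('L2','L'),('R2','R')): e=P[b]-P[a];print(a,np.degrees(np.arctan2(-e[0],e[1])))
print('hole',P['hole'][:2],'mid edge',((P['L']+P['R'])/2)[:2])
x=(.4425,.3165,-.1457)
M=[(0,.046,.076),(-.04,.061,.04),(.04,.061,.04),(-.056,.084,.016),(.056,.084,.016)]
x,e=fit(c,M,[o(307,272),o(168,227),o(456,228),o(127,151),o(501,152)],x);print('mould',x,np.degrees(x[2]),e)
print('pin',ray(c,*o(307,272),.076))
t=(p[:2]);y=s['orientation'][2];print(t, np.degrees(y)-90)
```

```text
0.07443754973365964 -2.338113245169152
L2 -4.160134267813098
R2 -2.330029622690117
hole [0.44529749 0.32807179] mid edge [0.44628337 0.34126975]
mould [ 0.44151324  0.31542842 -0.14769724] -8.462428457967077 3.0504394678408744
pin [0.44827654 0.36270814 0.076     ]
[0.44162002 0.2804452 ] -8.27918229043523
```

Emit:
step_arm(
  rows=[
    {"dx":-0.004,"dy":0.004,"dz":0,"spin":-2.5,"claw":0},
    {"dx":-0.004,"dy":0.004,"dz":0,"spin":-5,"claw":0},
    {"dx":-0.004,"dy":0.004,"dz":0,"spin":-5,"claw":0},
    {"dx":-0.004,"dy":0.004,"dz":0,"spin":-5,"claw":0},
    {"dx":-0.004,"dy":0.004,"dz":0,"spin":-5,"claw":0},
  ],
)

```text
time_s: 25.6
position: [0.4365, 0.2842, 0.1523]
orientation: [3.141, -0.001, 1.341]
contact_force: [0.6, 0.3, -6.6]
opening: 0.176
finger_force: 30.0
```

```bash
cat > meas.py <<'E'
from fit import *
import sys
c=snap('wrist',sys.argv[1]);s=monitor.state();p=s['position'];y=s['orientation'][2];print(p,np.degrees(s['orientation']),s['time_s'],s['opening'])
zt=p[2]-.0384; hsv=cv2.cvtColor(c['image'],cv2.COLOR_RGB2HSV); g=cv2.GaussianBlur(cv2.cvtColor(c['image'],cv2.COLOR_RGB2GRAY),(3,3),0).astype(float)
# plate front edge: per column strongest dark->bright gradient in rows 140..190
pts=[]
for u in range(245,368,3):
    col=g[140:200,u]; d=col[3:]-col[:-3]; i=np.argmax(d)
    if d[i]>40: pts.append((u,140+i+1.5))
pts=np.array(pts,np.float32); vx,vy,x0,y0=cv2.fitLine(pts,cv2.DIST_HUBER,0,.01,.01).ravel()
r=lambda u:ray(c,u,y0+vy/vx*(u-x0),zt); a,b=r(255),r(360); print('edge yaw',np.degrees(np.arctan2((b-a)[1],(b-a)[0])),len(pts),y0+vy/vx*(305-x0))
# hole: dark/red blob inside bright plate
m=((g<130)|(hsv[:,:,1]>110)).astype(np.uint8); n,lab,st,ce=cv2.connectedComponentsWithStats(m)
for i in range(1,n):
    if 200<st[i,4]<1500 and 150<ce[i,1]<230 and 270<ce[i,0]<340: h=ray(c,*ce[i],zt);print('hole px',ce[i],st[i],h[:2],'rel tcp',(h[:2]-p[:2]).round(4))
w=g[100:150,285:325]; i=np.unravel_index(np.argmax(w),w.shape);mm=(w>.75*w.max());q=np.argwhere(mm&(np.hypot(*(np.indices(w.shape)-np.array(i)[:,None,None]))<6)).mean(0)
print('pin px',q[::-1]+[285,100],ray(c,q[1]+285,q[0]+100,.076)[:2])
E
python3 meas.py w8
```

```text
[0.43635069 0.2841314  0.15203364] [ 1.79968532e+02 -3.05228140e-02  7.68035172e+01] 25.65 0.1758733891724576
edge yaw -13.551520734204496 41 163.11752
hole px [303.84185304 195.15974441] [290 181  29  29 626] [0.44330539 0.33144959] rel tcp [0.007  0.0473]
pin px [300.23076923 134.53846154] [0.44766833 0.3628377 ]
```

```bash
cat > edge.py <<'E'
from h import *
import sys
def edge(c,zt,tag):
    B=cv2.GaussianBlur(c['image'][:,:,2],(3,3),0).astype(float); pts=[]
    for u in range(225,385,4):
        # last row (from hole side, going up) where blue stays bright
        v=178
        if B[v,u]<110 or abs(u-305)<22: continue
        while v>140 and B[v,u]>110: v-=1
        pts.append((u,v+.5))
    pts=np.array(pts,np.float32); vx,vy,x0,y0=cv2.fitLine(pts,cv2.DIST_HUBER,0,.01,.01).ravel()
    r=lambda u:ray(c,u,y0+vy/vx*(u-x0),zt); a,b=r(245),r(365)
    print(tag,'edge yaw',np.degrees(np.arctan2((b-a)[1],(b-a)[0])).round(2),'v305',y0+vy/vx*(305-x0)); print(pts.astype(int).tolist())
edge(load('w7'),.1535-.0384,'w7'); edge(load(sys.argv[1]),.152-.0384,sys.argv[1])
E
python3 edge.py w8
```

```text
w7 edge yaw -2.77 v305 168.5124
[[225, 140], [229, 140], [233, 175], [237, 175], [241, 174], [245, 174], [249, 174], [253, 174], [257, 173], [261, 173], [265, 172], [269, 171], [273, 171], [277, 171], [281, 170], [329, 166], [333, 165], [337, 165], [341, 164], [345, 164], [349, 164], [353, 163], [357, 163], [361, 163], [365, 162], [369, 162], [373, 161]]
w8 edge yaw -7.5 v305 168.39174
[[225, 140], [229, 140], [233, 162], [237, 175], [241, 175], [245, 174], [249, 174], [253, 173], [257, 173], [261, 173], [265, 172], [269, 171], [273, 171], [277, 170], [281, 170], [329, 166], [333, 165], [337, 165], [341, 164], [345, 164], [349, 163], [353, 163], [357, 163], [361, 162], [365, 162], [369, 162], [373, 161]]
```

Emit:
step_arm(
  rows=[
    {"dx":0.002,"dy":0.016,"dz":0,"spin":-0.5,"claw":0},
    {"dx":0.004,"dy":0.031,"dz":0,"spin":-0.5,"claw":0},
    {"dx":0.004,"dy":0.0314,"dz":0,"spin":-0.5,"claw":0},
    {"dx":0.004,"dy":0.0314,"dz":-0.015,"spin":-0.5,"claw":0},
    {"dx":0.004,"dy":0.0314,"dz":-0.024,"spin":-0.5,"claw":0},
    {"dx":0.004,"dy":0.0314,"dz":-0.024,"spin":-0.5,"claw":0},
    {"dx":0.004,"dy":0.0314,"dz":-0.024,"spin":-0.5,"claw":0},
  ],
)

```text
time_s: 26.35
position: [0.44, 0.3153, 0.1275]
orientation: [-3.141, 0.001, 1.331]
contact_force: [1.0, 0.0, -6.4]
opening: 0.178
finger_force: 30.0
```

Run:
```python
from h import *
c=snap('wrist','w9');s=monitor.state();p=s['position'];print(p,s['contact_force'],np.degrees(s['orientation']))
hp=proj(c,[p[0]+.0074,p[1]+.0472,p[2]-.0384]);print('hole px',hp,'pin px if at .4479,.3627',proj(c,[.4479,.3627,.076]))
u,v=hp.round().astype(int); g=cv2.cvtColor(c['image'],cv2.COLOR_RGB2GRAY)
for r in range(v-20,v+21,2): print(r,' '.join('%3d'%k for k in g[r,u-20:u+21:2]))
print(u)
```

```text
[0.44021868 0.31546158 0.12783164] [-0.32598716 -0.5495252  -6.59366285] [ 1.79995126e+02 -2.81007871e-03  7.62677089e+01]
hole px [304.56929138 194.65063218] pin px if at .4479,.3627 [305.63227563 191.32051671]
175 158 156 156 156 156 155 160 148 150 160 154 154 154 154 151 147 149 149 153 147 149
177 157 158 153 161 152 157 158 157 158 153 155 148 156 158 149 152 146 151 155 151 157
179 159 152 158 155 155 153 159 155 158 151 155 159 159 151 158 154 148 150 154 155 157
181 156 152 157 153 156 159 158 146 130 112 118 113 133 150 157 156 142 151 154 153 155
183 156 154 149 159 155 147 121  87  69  55  54  55  59  95 132 151 153 156 155 155 152
185 158 155 154 157 143 101  65  46  29  35  33  29  40  60 107 146 153 156 158 158 153
187 155 155 157 154 107  66  46  48  39  34  35  43  41  36  52 101 141 158 159 156 156
189 156 157 154 130  74  52  45  40  27  31  37  40  42  44  43  53 129 156 154 156 154
191 159 154 158 107  61  54  46  38  28  37  51  51  51  41  38  32  94 149 158 157 156
193 159 157 151  90  52  49  50  35  31  42  59  67  74  50  36  25  72 146 155 156 153
195 156 
[... 263 characters left out ...]
 154 158 125  77  42  23  21  20  25  21  21  21  21  19  61 123 148 147 150 155
203 159 152 164 150 107  62  32  23  21  22  25  26  20  16  46 116 147 147 151 155 149
205 154 157 155 152 140 115  76  37  24  16  24  28  33  55 104 149 154 141 148 153 152
207 154 158 156 156 151 144 130  99  74  52  64  71  92 127 148 151 149 138 146 155 156
209 158 156 154 156 155 153 151 143 137 128 131 138 146 147 155 147 147 152 146 151 154
211 160 154 155 152 152 152 152 154 150 153 155 147 153 147 157 153 149 150 147 151 156
213 153 157 158 152 145 151 156 152 149 149 155 152 152 153 156 155 149 151 147 156 152
215 158 156 156 149 146 149 147 148 150 151 155 153 153 148 152 150 150 151 150 149 155
305
```

Run:
```python
from h import *
c=load('w9');p=monitor.state()['position']
h=ray(c,304,194.6,p[2]-.0384);q=ray(c,307.4,193.3,.076);print(h,q,q-h,h[:2]-p[:2])
```

```text
[0.44733485 0.36275817 0.08943164] [0.44859351 0.36139263 0.076     ] [ 0.00125866 -0.00136554 -0.01343164] [0.00711618 0.04729659]
```

Emit:
step_arm(
  rows=[
    {"dx":0.001,"dy":-0.001,"dz":0,"spin":0,"claw":0},
    {"dx":0.001,"dy":-0.0012,"dz":-0.003,"spin":0,"claw":0},
    {"dx":0.001,"dy":-0.0012,"dz":-0.006,"spin":0,"claw":0},
    {"dx":0.001,"dy":-0.0012,"dz":-0.009,"spin":0,"claw":0},
    {"dx":0.001,"dy":-0.0012,"dz":-0.012,"spin":0,"claw":0},
    {"dx":0.001,"dy":-0.0012,"dz":-0.015,"spin":0,"claw":0},
    {"dx":0.001,"dy":-0.0012,"dz":-0.015,"spin":0,"claw":0},
  ],
)

```text
time_s: 27.1
position: [0.4408, 0.3141, 0.112]
orientation: [-3.141, 0.001, 1.331]
contact_force: [0.8, -0.0, -6.6]
opening: 0.175
finger_force: 30.0
```

Emit:
step_arm(
  rows=[
    {"dx":0,"dy":0,"dz":-0.004,"spin":0,"claw":0},
    {"dx":0,"dy":0,"dz":-0.008,"spin":0,"claw":0},
    {"dx":0,"dy":0,"dz":-0.012,"spin":0,"claw":0},
    {"dx":0,"dy":0,"dz":-0.016,"spin":0,"claw":0},
    {"dx":0,"dy":0,"dz":-0.019,"spin":0,"claw":0},
    {"dx":0,"dy":0,"dz":-0.021,"spin":0,"claw":0},
    {"dx":0,"dy":0,"dz":-0.023,"spin":0,"claw":0},
    {"dx":0,"dy":0,"dz":-0.0235,"spin":0,"claw":0},
    {"dx":0,"dy":0,"dz":-0.0235,"spin":0,"claw":0},
  ],
)

```text
time_s: 28.0
position: [0.4411, 0.3143, 0.0891]
orientation: [3.142, -0.0, 1.331]
contact_force: [0.1, 0.8, -6.9]
opening: 0.181
finger_force: 30.0
```

Emit:
step_arm(
  rows=[
    {"dx":0,"dy":0,"dz":-0.001,"spin":0,"claw":0},
    {"dx":0,"dy":0,"dz":-0.002,"spin":0,"claw":0},
    {"dx":0,"dy":0,"dz":-0.003,"spin":0,"claw":0},
    {"dx":0,"dy":0,"dz":-0.003,"spin":0,"claw":0},
    {"dx":0,"dy":0,"dz":-0.003,"spin":0,"claw":0},
  ],
)

```text
time_s: 28.5
position: [0.4413, 0.3144, 0.0875]
orientation: [3.141, -0.001, 1.331]
contact_force: [-3.9, -2.6, 10.1]
opening: 0.177
finger_force: 30.0
```

Emit:
step_arm(
  rows=[
    {"dx":0,"dy":0,"dz":0.001,"spin":0,"claw":0},
    {"dx":0,"dy":0,"dz":0.001,"spin":0,"claw":0.4},
    {"dx":0,"dy":0,"dz":0.001,"spin":0,"claw":0.4},
    {"dx":0,"dy":0,"dz":0.001,"spin":0,"claw":0.4},
    {"dx":0,"dy":0,"dz":0.001,"spin":0,"claw":0.4},
    {"dx":0,"dy":0,"dz":0.03,"spin":0,"claw":0.4},
    {"dx":0,"dy":0,"dz":0.07,"spin":0,"claw":0.4},
    {"dx":-0.01,"dy":-0.05,"dz":0.11,"spin":0,"claw":0.4},
    {"dx":-0.02,"dy":-0.1,"dz":0.16,"spin":0,"claw":0.4},
    {"dx":-0.02,"dy":-0.12,"dz":0.18,"spin":0,"claw":0.4},
    {"dx":-0.02,"dy":-0.12,"dz":0.18,"spin":0,"claw":0.4},
  ],
)

```text
time_s: 29.6
position: [0.4218, 0.1926, 0.2695]
orientation: [3.138, -0.002, 1.33]
contact_force: [-0.8, 0.3, -0.4]
opening: 0.403
finger_force: 0.0
```

Run:
```python
from h import *
c=snap('side','s9');w=snap('wrist','w10');print(monitor.state()['contact_force'])
x=(.4425,.315,-.147);C,S=np.cos(x[2]),np.sin(x[2])
for n,k in(('w',w),('side',c)):
  im=k['image']; g=cv2.cvtColor(im,cv2.COLOR_RGB2GRAY)
  for z in(.048,.060):
    P=[proj(k,[x[0]+C*a-S*b,x[1]+S*a+C*b,z]) for a,b in((-.038,-.06),(.038,-.06),(.038,.06),(-.038,.06))]; print(n,z,np.round(P).astype(int).tolist())
# bright low-saturation plate blob in the wrist view
h=cv2.cvtColor(w['image'],cv2.COLOR_RGB2HSV); m=((h[:,:,1]<45)&(h[:,:,2]>125)).astype(np.uint8)
m=cv2.morphologyEx(m,cv2.MORPH_OPEN,np.ones((3,3)))
cs,_=cv2.findContours(m,cv2.RETR_EXTERNAL,2)
for k in cs:
  if cv2.contourArea(k)>800: print(cv2.boundingRect(k),cv2.contourArea(k),cv2.approxPolyDP(cv2.convexHull(k),4,True).reshape(-1,2).tolist())
```

```text
[-0.21536595 -1.03521819 -0.23612347]
w 0.048 [[270, 158], [346, 151], [337, 14], [253, 23]]
w 0.06 [[268, 159], [348, 151], [338, 10], [251, 19]]
side 0.048 [[308, 323], [286, 307], [244, 331], [265, 350]]
side 0.06 [[308, 320], [286, 303], [244, 327], [265, 346]]
(237, 413, 156, 45) 6302.0 [[392, 457], [252, 457], [237, 446], [246, 413], [382, 413]]
(0, 275, 82, 54) 2725.5 [[0, 312], [3, 277], [77, 278], [80, 294], [43, 324], [24, 328]]
(120, 232, 48, 56) 1273.5 [[155, 232], [167, 245], [149, 285], [128, 282], [120, 265], [132, 240]]
(263, 99, 49, 59) 1226.5 [[263, 99], [300, 131], [311, 153], [271, 157]]
(254, 14, 87, 65) 2467.5 [[335, 14], [340, 73], [260, 78], [254, 23]]
(151, 0, 489, 371) 83546.5 [[639, 0], [638, 351], [347, 370], [267, 370], [152, 298], [158, 226], [189, 166], [244, 102], [378, 0]]
(0, 0, 245, 167) 27466.0 [[242, 0], [240, 103], [173, 165], [143, 163], [8, 105], [0, 79], [0, 0]]
```

```bash
python3 -c "
from workcell import ticket; print(ticket.finish_job())"
```

```text
the job is handed in; nothing more can be done
None
```

The job is handed in: the middle case held the iron weight (its plate measured about 0.67 kg when lifted), its lid is open, and the plate lies on the mould over both pins, matching its predicted flush position in the last wrist picture; I did not take a final look at the two outer cases, and the run took about 30 s.

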